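Draw a slipped work rest into line with a taper pin and lock the pin

TASK

The sliding plate of the sloped work rest has slipped downhill, so its pin hole no longer lines up with the hole in the bed beneath it. Take the tapered pin from the wooden stand, start its tip through both holes and drive it in square to the slope until its collar sits flush on the plate, so that the taper itself draws the plate back into line (do not push the plate into line beforehand); then swing the keeper all the way round over the collar so the pin cannot work out. Leave the straight pin in the stand and do not disturb the tools lying about.

Things in the scene. Friction and masses are not known exactly. Their poses are not given: they have to be found in the camera images.
- bed: Aluminium bed (120 x 108 x 12 mm) of the fixed grey work rest, sloped 30 deg, facing the robot's left. Origin: centre of its 18 mm through hole on the upper face, 92 mm over the bench. x points up the slope, y across, away from the robot, z out of the face (30 deg from vertical). The space below is open. Fixed things within 60 mm of the hole rise at most 20 mm over the face, bar the keeper.
- plate_hole (a point): Centre of the 18 mm through hole in the upper face of the sliding steel plate (10 mm thick, 60 mm wide) that lies flat on the bed; the upper face is 10 mm above the bed face. The plate's upper end (a thick cross bar, 70 mm up the slope) is the highest point of the rest, about 145 mm over the bench.
- slide_plate (a joint): Slip of the sliding plate down the slope, in m: 0 = its hole exactly over the bed's hole, positive = downhill (bed -x); travel -0.003 to 0.010; starts between 0.005 and 0.008. It slides stiffly (about 4 N friction) and stays where it is left.
- taper_pin: Steel taper pin, 0.1 to 0.21 kg, hanging by its collar in either stand hole. z: tip to knob. Origin: centre of the collar's underside. Collar 30 mm across, z 0..6 mm; neck 13 mm, 6..20; round knob 24 mm, 20..48. Below: 17 mm across to -24, then a taper to 6 mm at the tip, -70. Home: origin 10 mm over the bed face, on the bed hole's axis.
- pin_tip (a point): Tip of the taper pin, 70 mm below the underside of its collar.
- pin_knob (a point): Middle of the taper pin's grip knob, 34 mm above the underside of its collar.
- straight_pin: Steel pin with the same collar and knob as the taper pin but 17 mm across all the way down, blunt; hangs in the other hole of the stand, 70 mm from the taper pin. Origin: centre of the underside of the collar. Not needed.
- pin_stand: Wooden stand fixed on the bench, 148 mm long (y) x 64 mm (x) x 85 mm high, with two 18 mm holes in its top board at y = -35 and +35 mm. Origin: centre of its underside; the pins' collars rest on its top at z = 85 mm. A wire shelf hangs 350 mm over the bench beyond x = 0.67 m: keep the gripper clear of it.
- keeper (a joint): Swing of the keeper, rad, about the bed's -z: 0 = at its stop, the hooked finger over the collar (2 mm above it, so it gets there only if the pin is home); 1.6 = fully clear; starts 1.0 to 1.5. Stiff: stays where it is left; about 1.5 N at the peg moves it.
- keeper_grip (a point): Point on the axis of the keeper's upright round steel peg (12 mm across, parallel to bed z, from 24 to 62 mm over the bed face), 48 mm over the bed face, 34 mm from the hinge. Fingers around it must stay above its foot. It is on the keeper's 10 mm wide tail, across the hinge from the finger: downhill of the hinge when open, on the outer (bed -y) side when closed.
- keeper_hinge (a point): On the keeper's hinge axis (parallel to the bed's z), 24 mm over the bed face, at bed x = 0, y = -46 mm, on the robot's side of the hole.
- spanner: Open-ended spanner 163 mm long lying on the bench; leave alone.
- hex_key: Black hex key 83 mm long lying on the bench; leave alone.
- marker: Marker 128 mm long lying on the bench; leave alone.
- loupe: Folding loupe 59 mm long lying on the bench; leave alone.
Mind the look-alikes: they are no part of the job. Leave any green or orange look-alike of the taper_pin alone.

How it is judged:
By the outcome, as a careful person would: the job done as asked, in the order asked, and still so for the second after the job is handed in, with the robot touching nothing.
It also fails if it takes over 62 s, if anything falls off the work surface, if the arm or the gripper's body presses on something with over 40 N, if the wrist force passes 120 N, or if a joint passes its speed limit or range.

ROBOT

A 6-joint arm with a two-finger parallel gripper is mounted at the origin on a cart in front of the work surface, level with it; the furniture and walls round the work are solid. World frame = base frame: x ahead of the robot, y to its left, z up, the work surface at z = 0. Lengths are in m, angles in rad, forces in N, time in s.
With the tool pointing down it reaches from about 0.4 to 0.825 m from the base axis. Payload 7 kg.
Tool frame: the origin (TCP) lies at the very end of the fingers, on their centre line; the grasp point (between the pads) lies arm.grip_point_offset behind it (arm.grip_point_offset is the distance from the TCP to the grasp point, in m); z points along the fingers, y is the line along which they close (so a half turn about z gives the same grasp; the last joint's range is limited). The gripper opens to 88 mm and grips with 3 to 60 N. Pads are 19 mm wide; open, the fingers measure 130 mm over their backs; the gripper's body (78 mm by 193 mm) begins 47 mm behind the grasp point.
Start: joints at [1.581, 0.359, 0.012, 0, -1.224, -0.288], TCP at [0.185, 0.649, 0.205] pointing down, gripper open.
Joint ranges: [-3.07, 3.07], [-1.43, 2.12], [-1.02, 1.25], [-3.03, 1.67], [-3.05, -0], [-3.03, 3.03]. Speed limits (rad/s): [2.39, 2.39, 3.01, 3.14, 3.14, 3.14].

INTERFACE

Orientations are given as [roll, pitch, yaw] about the fixed x, y, z axes, in that order (R = Rz(yaw) Ry(pitch) Rx(roll)).
In Python, from station import arm gives the robot as it stands.
- The arm moves only by the shell command python3 -m crank 'ROWS' [OPENING] [FORCE]. ROWS is JSON, a list of rows, each an object of numbers: "dx", "dy", "dz": the shift along the tool's x, y, z in cm; "wx", "wy", "wz": the turn, a rotation vector about the tool's x, y, z in degrees. A call has exactly 10 rows; each row is the pose to reach, as a shift and turn from the pose commanded when the call began, along the tool's axes at that moment; what a row does not reach only later rows make up. A row lasts 1/8 s, in which the tool goes at most 62.5 mm and 10.7 degrees, less where a joint would pass 70% of its speed; a pose out of reach is approached as far as the arm can. A call with a gripper value outside its range is refused whole. OPENING is the finger opening in cm, from 0 to 8.76, set as the call begins (- or left out, the last holds). The fingers move at their own pace and stop on an object; FORCE is the grip in N (left out, the last holds). Time passes only in rows, so rows that repeat a pose let the fingers close, or fill a call up. It gives the time, the measured TCP pose, the force, the opening and the grip force at its end, in the units of the state.
- arm.get_state(): the state, without advancing time (a new reading comes with each control period).
- arm.grab_frame(name): name is "scene" or "side" or "wrist"; returns the picture (384x512x3 uint8, red, green, blue); there is no depth.
- arm.calibration(name): a dict with "fx", "fy", "cx", "cy" (pixels), "world_from_camera" (4x4, takes a point from camera to world coordinates). Camera axes: x right, y down, z forward; pixel columns grow to the right and rows downward; lengths in m; the calibration is good to about 2 mm. A picture is of the moment at which its call begins: read the wrist's pose just before it. calibration takes no time and is no camera call; for the wrist camera it gives the pose at the moment of the call.
- arm.job_done(): hands the job in; it is judged then, once.
Trained networks look in the newest picture that a camera, given by its name, has taken for a name from the list of things; names that differ only in an ending like _2 or _b are one class to them, and where a whole thing is asked for, a point or a joint stands for the part that bears it (a point fixed in the world has none). Each returns a list of dicts, best first, with "confidence" (0 to 1); they miss things now and then, are a little off and sometimes report something else, mostly with a low value. They report only what shows in the picture. A call takes as long as a camera call. They do not tell look-alikes from the thing itself.
- arm.find_in(camera, query): "centre" ([x, y, z] in m, in world coordinates, good to about 4 mm: the middle of the surface that is visible of it).
- arm.masks_of(camera, query): "pixels" (384x512 bool, what is visible of it).
- arm.mark_of(camera, query): "centre" ([x, y, z] in m, in world coordinates, good to about 4 mm: a listed point, or the origin of a listed thing).
The state is a dict: "t": time; "q": joint angles; "qd": joint speeds; "joint_efforts": joint torques, N m; "eef_pos": TCP position; "ee_rot": TCP orientation; "force": force on the tool from outside, world axes, zero at the start; "moment": the same for the moment, N m; "width": finger opening in m; "gripper_force": force on a finger pad.
Only numpy, scipy, OpenCV 4.12 (cv2) and the standard library are available. Lean on these libraries where they do the work, as an engineer would, in place of code of your own. Each camera call takes 0.05 s, during which the arm holds its last target. There are 200 camera calls.

## Working session

There is one attempt and no reset: what is moved stays moved. The work goes in short steps, Python scripts to look and compute and a shell command to move; the robot and the scene stay as the last step left them, time stands still between calls to the robot, and variables do not carry over. Pictures are saved under pics/ and viewed, at most 10 in all, crops included, and the job is handed in when it is done.

```bash
ls; mkdir -p pics; cat > h.py <<'E'
import numpy as np,cv2
from station import arm
from scipy.spatial.transform import Rotation as R
def save(c,n):
    im=arm.grab_frame(c); cv2.imwrite('pics/'+n,im[:,:,::-1]); return im
def proj(c,p):
    k=arm.calibration(c); T=np.linalg.inv(k['world_from_camera']); q=T[:3,:3]@np.array(p)+T[:3,3]
    return np.array([k['fx']*q[0]/q[2]+k['cx'],k['fy']*q[1]/q[2]+k['cy']])
def marks(c,qs,f='mark_of'):
    for q in qs:
        print(c,q,[(np.round(d['centre'],4).tolist(),round(d['confidence'],2)) for d in getattr(arm,f)(c,q)[:4]])
E
python3 - <<'E'
from h import *
s=arm.get_state(); print(s, arm.grip_point_offset)
a=save('scene','a.png');b=save('side','b.png');w=save('wrist','w.png')
for c in ('scene','side'): 
    marks(c,['taper_pin','straight_pin','pin_stand','bed','plate_hole','keeper_hinge','keeper_grip','pin_knob'])
cv2.imwrite('pics/ab.png',cv2.resize(np.vstack([np.hstack([a,b])]),(800,300))[:,:,::-1])
E
```

```text
pics
{'t': 0.0, 'q': array([ 1.58110942e+00,  3.59397233e-01,  1.10949506e-02, -3.65394355e-04,
       -1.22412812e+00, -2.88128842e-01]), 'qd': array([-6.59170895e-04,  9.92939604e-04,  1.21553538e-04,  7.49603292e-05,
        5.57178275e-04,  1.46392613e-03]), 'joint_efforts': array([ 2.65533549e-05, -5.82722855e+01,  2.93049735e+01,  6.99717119e+00,
        6.90073881e-03, -1.52175321e-04]), 'eef_pos': array([0.18498336, 0.64861646, 0.204029  ]), 'ee_rot': array([ 3.13992832e+00, -1.35048256e-04, -2.77940062e-01]), 'force': array([-0.33946065,  0.02270777,  0.76373907]), 'moment': array([0.02615317, 0.02535607, 0.00248978]), 'gripper_force': 0.0, 'width': 0.08755359547134435} 0.0188
scene taper_pin [([0.3845, -0.2373, 0.0704], 0.86), ([0.3954, -0.1589, 0.0716], 0.75), ([0.3436, -0.3142, 0.0687], 0.71), ([0.4836, -0.2188, 0.117], 0.66)]
scene straight_pin [([0.5054, -0.1505, 0.0871], 0.5)]
scene pin_stand [([0.4922, -0.1875, -0.0026], 0.73), ([0.4418, 0.1169, 0.1205], 0.65), ([0.5074, 0.0786, 0.0866], 0.21)]
scene bed [([0.5106, 0.0799, 0.0909], 0.6)]
scene plate_hole [([0.5012, 0.
[... 259 characters left out ...]
-0.3153, 0.1007], 0.8), ([0.4823, -0.2169, 0.1156], 0.58)]
side taper_pin [([0.3928, -0.1583, 0.0762], 0.76), ([0.3836, -0.2365, 0.0728], 0.75), ([0.3325, -0.198, 0.07], 0.75), ([0.346, -0.311, 0.0694], 0.67)]
side straight_pin [([0.504, -0.1512, 0.0808], 0.55)]
side pin_stand [([0.4902, -0.1864, 0.001], 0.71)]
side bed [([0.504, 0.0802, 0.0927], 0.79)]
side plate_hole [([0.5057, 0.0919, 0.0989], 0.71), ([0.6123, -0.167, -0.0018], 0.55)]
side keeper_hinge [([0.4578, 0.0786, 0.1166], 0.67)]
side keeper_grip [([0.4365, 0.1108, 0.1173], 0.43)]
side pin_knob [([0.3822, -0.2383, 0.1054], 0.93), ([0.4857, -0.218, 0.1213], 0.87), ([0.3944, -0.1587, 0.1034], 0.78), ([0.3469, -0.3139, 0.1054], 0.73)]
```

View pics/a.png

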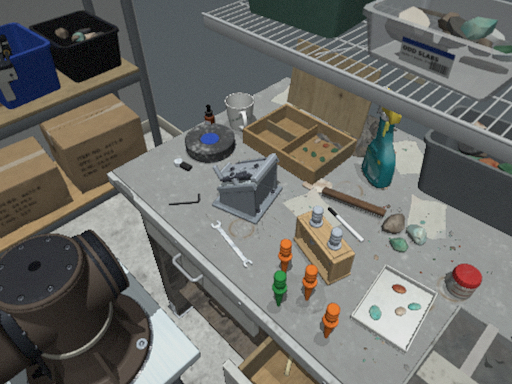

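View pics/b.png

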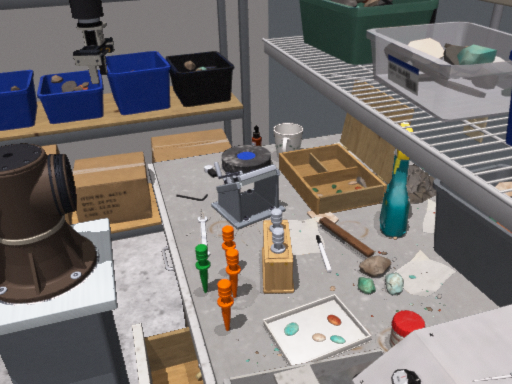

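```bash
python3 - <<'E'
import cv2,numpy as np
a=cv2.imread('pics/a.png');b=cv2.imread('pics/b.png')
c=lambda i,x,y:cv2.resize(i[y:y+75,x:x+100],(400,300),interpolation=cv2.INTER_CUBIC)
cv2.imwrite('pics/c.png',np.vstack([np.hstack([c(a,200,145),c(b,200,145)]),np.hstack([c(a,280,200),c(b,235,205)])]))
E
```

```text
(no output)
```

View pics/c.png

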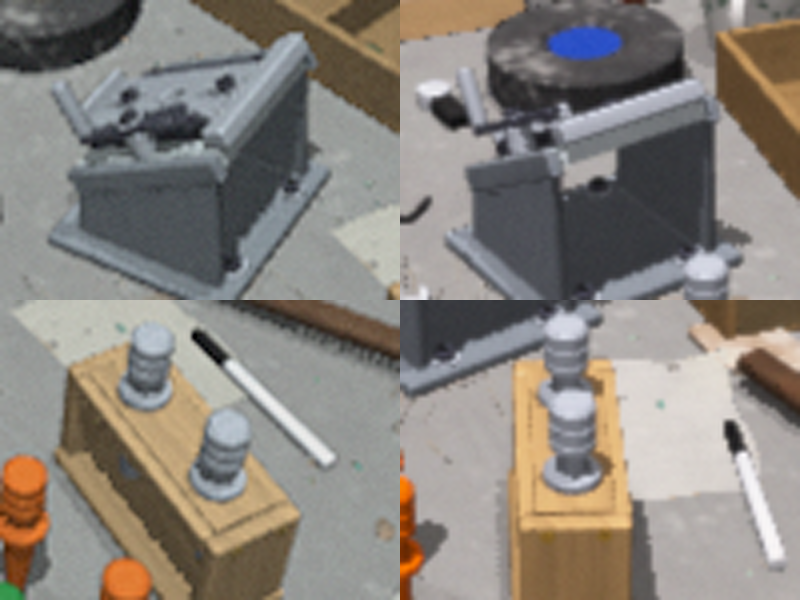

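```bash
cat >> h.py <<'E'
def pose():
    s=arm.get_state(); T=np.eye(4); T[:3,:3]=R.from_euler('xyz',s['ee_rot']).as_matrix(); T[:3,3]=s['eef_pos']; return T
def to(T0,p,Rm):
    "row from pose T0 to TCP p with rotation Rm"
    d=T0[:3,:3].T@(np.array(p)-T0[:3,3])*100; w=np.degrees(R.from_matrix(T0[:3,:3].T@Rm).as_rotvec())
    print('dx %.2f dy %.2f dz %.2f wx %.2f wy %.2f wz %.2f'%(*d,*w)); T=np.eye(4);T[:3,:3]=Rm;T[:3,3]=p;return T
E
python3 - <<'E'
from h import *
T=pose(); C=arm.calibration('wrist'); np.set_printoptions(precision=3,suppress=True)
print(np.linalg.inv(T)@C['world_from_camera'],C['fx'],C['cx'],C['cy'])
print(T)
D=R.from_euler('xyz',[np.pi,0,0])
for yaw in (-.28,-1.0,-1.57): 
    Rm=R.from_euler('xyz',[np.pi,0,yaw]).as_matrix()
    for p in ([.40,.45,.30],[.5,.17,.33],[.36,-.05,.30]): to(T,p,Rm)
E
```

```text
[[ 0.001 -0.965 -0.261  0.069]
 [ 1.     0.001  0.     0.001]
 [-0.    -0.261  0.965 -0.181]
 [ 0.     0.     0.     1.   ]] 333.95050794330103 250.20061110574773 192.1823297896754
[[ 0.962 -0.274  0.     0.185]
 [-0.274 -0.962  0.     0.649]
 [-0.    -0.    -1.     0.205]
 [ 0.     0.     0.     1.   ]]
dx 26.13 dy 13.26 dz -9.50 wx -0.00 wy 0.00 wz 0.13
dx 43.42 dy 37.44 dz -12.50 wx -0.00 wy 0.00 wz 0.13
dx 35.99 dy 62.44 dz -9.50 wx -0.00 wy 0.00 wz 0.13
dx 26.13 dy 13.26 dz -9.50 wx -0.00 wy 0.00 wz 41.38
dx 43.42 dy 37.44 dz -12.50 wx -0.00 wy 0.00 wz 41.38
dx 35.99 dy 62.44 dz -9.50 wx -0.00 wy 0.00 wz 41.38
dx 26.13 dy 13.26 dz -9.50 wx -0.00 wy 0.00 wz 74.04
dx 43.42 dy 37.44 dz -12.50 wx -0.00 wy 0.00 wz 74.04
dx 35.99 dy 62.44 dz -9.50 wx -0.00 wy 0.00 wz 74.04
```

```bash
python3 -m crank '[{"dx":4,"dy":1,"dz":-2,"wz":9},{"dx":8,"dy":3,"dz":-4,"wz":18},{"dx":12,"dy":5,"dz":-6,"wz":27},{"dx":16,"dy":7,"dz":-8,"wz":36},{"dx":20,"dy":9,"dz":-10,"wz":45},{"dx":24,"dy":12,"dz":-12,"wz":54},{"dx":27,"dy":15,"dz":-12,"wz":63},{"dx":29,"dy":19,"dz":-12,"wz":72},{"dx":31,"dy":23,"dz":-12,"wz":81},{"dx":33,"dy":27,"dz":-12,"wz":90}]' 8.7
python3 - <<'E'
from h import *
T=pose();print(T.round(3),arm.get_state()['q'].round(2))
to(T,[.40,.07,.33],R.from_euler('xyz',[np.pi,0,-3.0]).as_matrix())
E
```

```text
[[ 0.962 -0.274  0.     0.185]
 [-0.274 -0.962  0.     0.649]
 [-0.    -0.    -1.     0.205]
 [ 0.     0.     0.     1.   ]] [ 1.58  0.36  0.01  0.   -1.22 -0.29]
dx 36.55 dy 49.80 dz -12.50 wx -0.00 wy 0.00 wz 155.97$[0]: bad value
```

```bash
python3 -m crank '[{"dx":4,"dy":1,"dz":-2,"wx":0,"wy":0,"wz":9},{"dx":8,"dy":3,"dz":-4,"wx":0,"wy":0,"wz":18},{"dx":12,"dy":5,"dz":-6,"wx":0,"wy":0,"wz":27},{"dx":16,"dy":7,"dz":-8,"wx":0,"wy":0,"wz":36},{"dx":20,"dy":9,"dz":-10,"wx":0,"wy":0,"wz":45},{"dx":24,"dy":12,"dz":-12,"wx":0,"wy":0,"wz":54},{"dx":27,"dy":15,"dz":-12,"wx":0,"wy":0,"wz":63},{"dx":29,"dy":19,"dz":-12,"wx":0,"wy":0,"wz":72},{"dx":31,"dy":23,"dz":-12,"wx":0,"wy":0,"wz":81},{"dx":33,"dy":27,"dz":-12,"wx":0,"wy":0,"wz":90}]' 8.7
python3 - <<'E'
from h import *
T=pose();print(T.round(3),arm.get_state()['q'].round(2))
to(T,[.42,.07,.32],R.from_euler('xyz',[np.pi,0,-3.0]).as_matrix())
E
```

```text
t: 2.2
eef_pos: [0.4286, 0.2975, 0.3251]
ee_rot: [-3.141, 0.0, -1.854]
force: [0.8, -0.6, 0.7]
width: 0.0867
gripper_force: 0.0
[[-0.279 -0.96   0.     0.429]
 [-0.96   0.279  0.     0.297]
 [-0.    -0.    -1.     0.325]
 [ 0.     0.     0.     1.   ]] [ 0.98  0.05 -0.12  0.   -1.41 -1.27]
dx 22.08 dy -5.53 dz 0.51 wx 0.00 wy 0.03 wz 65.67
```

```bash
python3 -m crank '[{"dx":3,"dy":-1,"dz":0,"wx":0,"wy":0,"wz":8},{"dx":6,"dy":-2,"dz":0,"wx":0,"wy":0,"wz":16},{"dx":9,"dy":-3,"dz":0,"wx":0,"wy":0,"wz":24},{"dx":12,"dy":-4,"dz":0,"wx":0,"wy":0,"wz":32},{"dx":15,"dy":-5,"dz":0,"wx":0,"wy":0,"wz":40},{"dx":18,"dy":-5.5,"dz":0,"wx":0,"wy":0,"wz":48},{"dx":20,"dy":-5.5,"dz":0,"wx":0,"wy":0,"wz":56},{"dx":22,"dy":-5.5,"dz":0,"wx":0,"wy":0,"wz":62},{"dx":22,"dy":-5.5,"dz":0,"wx":0,"wy":0,"wz":66},{"dx":22,"dy":-5.5,"dz":0,"wx":0,"wy":0,"wz":66}]'
python3 - <<'E'
from h import *
T=pose();print(T.round(3),arm.get_state()['q'].round(2))
im=save('wrist','d.png')
marks('wrist',['bed','plate_hole','keeper_hinge','keeper_grip','pin_stand','pin_knob'])
to(T,[.42,-.19,.30],R.from_euler('xyz',[np.pi,0,-3.14]).as_matrix())
cv2.imwrite('pics/d2.png',cv2.resize(im,(800,600))[:,:,::-1])
E
```

```text
t: 3.45
eef_pos: [0.4209, 0.0721, 0.3252]
ee_rot: [3.141, 0.001, -3.0]
force: [1.0, 0.9, -1.0]
width: 0.0867
gripper_force: 0.0
[[-0.99  -0.141  0.001  0.421]
 [-0.141  0.99   0.     0.072]
 [-0.001  0.    -1.     0.325]
 [ 0.     0.     0.     1.   ]] [ 0.64 -0.13 -0.28 -0.   -1.42 -2.06]
wrist bed [([0.5045, 0.0781, 0.0888], 0.75), ([0.4812, -0.2178, 0.1155], 0.56)]
wrist plate_hole [([0.5021, 0.0882, 0.0938], 0.64)]
wrist keeper_hinge [([0.4564, 0.0789, 0.1142], 0.88)]
wrist keeper_grip [([0.4407, 0.1083, 0.116], 0.81)]
wrist pin_stand [([0.4959, -0.1859, 0.001], 0.76)]
wrist pin_knob [([0.3474, -0.0885, 0.0171], 0.91), ([0.4841, -0.2207, 0.1263], 0.87), ([0.2937, -0.0974, 0.0144], 0.57)]
dx 3.78 dy -25.94 dz 2.51 wx 0.02 wy 0.04 wz 8.00
```

View pics/d2.png

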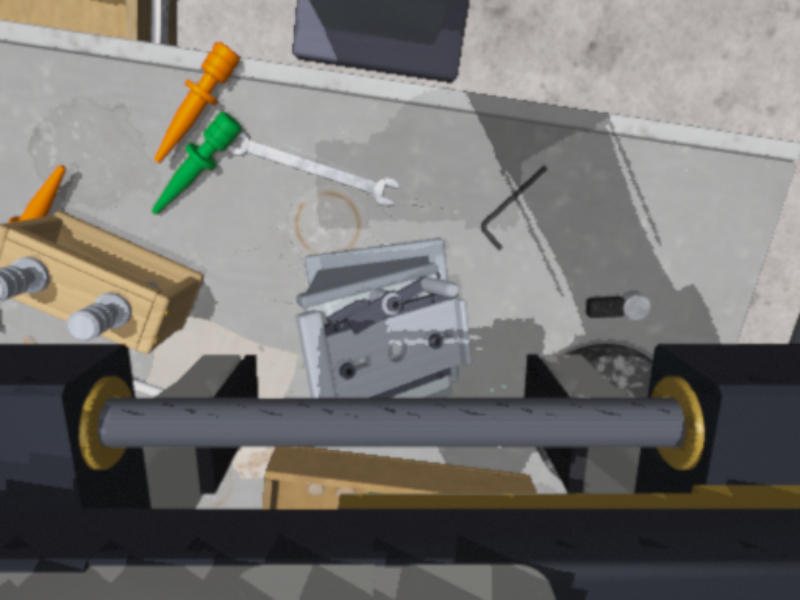

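```bash
cat > fit.py <<'E'
from h import *
from scipy.optimize import least_squares
B=[[.5106,.0799,.0909],[.504,.0802,.0927],[.5045,.0781,.0888]]
P=[[.5012,.0896,.0973],[.5057,.0919,.0989],[.5021,.0882,.0938]]
H=[[.4578,.0786,.1166],[.4564,.0789,.1142]]
G=[[.442,.1174,.1158],[.4365,.1108,.1173],[.4407,.1083,.116]]
def bedR(psi):
    return R.from_euler('z',psi).as_matrix()@np.array([[0,1,0],[-.75**.5,0,.5],[.5,0,.75**.5]])
def model(v):
    x,y,psi,th,s=v; o=np.array([x,y,.092]); M=bedR(psi)
    f=lambda *p:o+M@np.array(p)
    return o,f(-s,0,.010),f(0,-.046,.024),f(-.034*np.sin(th),-.046-.034*np.cos(th),.048)
def fit(B=B,P=P,H=H,G=G):
    def res(v):
        m=model(v); return np.concatenate([(m[i]-np.array(L)).ravel() for i,L in enumerate((B,P,H,G))]+[[(v[4]-.0065)*2,(v[3]-1.25)*.01]])
    return least_squares(res,[.504,.08,0,1.25,.0065],loss='soft_l1',f_scale=.004).x
if __name__=='__main__':
    v=fit(); print(v.round(4)); 
    for m in model(v): print(m.round(4),(proj('wrist',m)*800/512).round(0))
    for q in [(.07,-.045,.02),(.07,.045,.02),(.06,-.054,0),(-.06,-.054,0),(-.06,.054,0)]: print(q,(proj('wrist',v[:2].tolist()+[.092]+bedR(v[2])@np.array(q))*800/512).round(0) if 0 else (proj('wrist',np.array([v[0],v[1],.092])+bedR(v[2])@np.array(q))*800/512).round(0))
E
python3 fit.py
```

```text
[0.5059 0.0794 0.3011 1.346  0.0067]
[0.5059 0.0794 0.092 ] [385. 351.]
[0.5027 0.0897 0.0973] [398. 351.]
[0.4584 0.0773 0.1128] [391. 304.]
[0.4391 0.1139 0.117 ] [442. 288.]
(0.07, -0.045, 0.02) [306. 329.]
(0.07, 0.045, 0.02) [329. 439.]
(0.06, -0.054, 0) [307. 310.]
(-0.06, -0.054, 0) [435. 272.]
(-0.06, 0.054, 0) [451. 386.]
```

```bash
python3 - <<'E'
from h import *
T=pose()
z=np.array([np.sin(.45),0,-np.cos(.45)]);y=np.array([0,1,0]);Rm=np.c_[np.cross(y,z),y,z]
to(T,[.40,-.19,.27],Rm)
E
```

```text
dx 5.79 dy -25.69 dz 5.49 wx 1.83 wy -25.75 wz 7.99
```

```bash
python3 -m crank '[{"dx":0,"dy":-3,"dz":0,"wx":0,"wy":0,"wz":0},{"dx":1,"dy":-7,"dz":0,"wx":0,"wy":-3,"wz":1},{"dx":2,"dy":-11,"dz":1,"wx":0,"wy":-7,"wz":2},{"dx":3,"dy":-15,"dz":2,"wx":0,"wy":-12,"wz":4},{"dx":4,"dy":-19,"dz":3,"wx":1,"wy":-17,"wz":6},{"dx":5,"dy":-23,"dz":4,"wx":1,"wy":-22,"wz":7},{"dx":5.8,"dy":-25.7,"dz":5,"wx":1.8,"wy":-25.7,"wz":8},{"dx":5.8,"dy":-25.7,"dz":5.5,"wx":1.8,"wy":-25.7,"wz":8},{"dx":5.8,"dy":-25.7,"dz":5.5,"wx":1.8,"wy":-25.7,"wz":8},{"dx":5.8,"dy":-25.7,"dz":5.5,"wx":1.8,"wy":-25.7,"wz":8}]'
python3 - <<'E'
from h import *
im=save('wrist','e.png')
marks('wrist',['pin_stand','pin_knob','taper_pin','straight_pin','pin_tip'])
cv2.imwrite('pics/e2.png',cv2.resize(im[0:300,56:456],(800,600),interpolation=cv2.INTER_CUBIC)[:,:,::-1])
for p in ([.4835,-.219,.085],[.4835,-.219,.119],[.4835,-.219,.015],[.505,-.151,.085],[.505,-.151,.119],[.505,-.151,.015]): print(p,((proj('wrist',p)-[56,0])*2).round())
print(arm.get_state()['q'].round(2))
E
```

```text
t: 5.05
eef_pos: [0.4005, -0.1897, 0.2705]
ee_rot: [3.141, 0.449, -3.141]
force: [0.1, 0.9, 0.0]
width: 0.087
gripper_force: 0.0
wrist pin_stand [([0.4941, -0.1864, 0.0009], 0.62)]
wrist pin_knob [([0.484, -0.2178, 0.1212], 0.97), ([0.3489, -0.087, 0.0134], 0.91), ([0.4872, -0.2844, 0.0141], 0.75)]
wrist taper_pin [([0.4826, -0.2177, 0.0867], 0.84), ([0.4573, -0.2676, 0.0128], 0.8), ([0.3735, -0.1106, 0.0167], 0.79)]
wrist straight_pin [([0.5072, -0.1482, 0.0819], 0.67)]
wrist pin_tip [([0.3396, -0.3273, 0.0208], 0.91), ([0.4855, -0.216, 0.0171], 0.86), ([0.3987, -0.2281, 0.021], 0.83), ([0.4302, -0.1528, 0.0129], 0.81)]
[0.4835, -0.219, 0.085] [339. 320.]
[0.4835, -0.219, 0.119] [335. 357.]
[0.4835, -0.219, 0.015] [345. 259.]
[0.505, -0.151, 0.085] [453. 350.]
[0.505, -0.151, 0.119] [458. 387.]
[0.505, -0.151, 0.015] [446. 286.]
[ 0.01 -0.38 -0.66  0.   -0.84 -1.58]
```

View pics/e2.png

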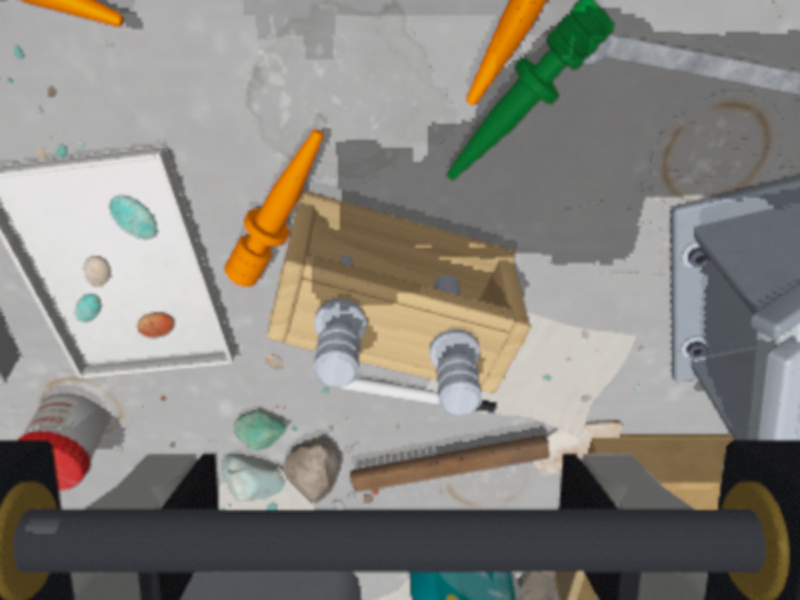

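```bash
python3 - <<'E'
from h import *
T=pose()
Rm=R.from_euler('xyz',[np.pi,0,-1.87]).as_matrix()
to(T,[.484,-.2185,.18],Rm)
E
```

```text
dx -3.65 dy -2.86 dz 11.76 wx -16.33 wy 22.17 wz -71.56
```

```bash
python3 -m crank '[{"dx":-0.4,"dy":-0.3,"dz":0.5,"wx":-2,"wy":2.8,"wz":-9},{"dx":-0.8,"dy":-0.6,"dz":1,"wx":-4,"wy":5.5,"wz":-18},{"dx":-1.3,"dy":-1,"dz":2,"wx":-6.1,"wy":8.3,"wz":-27},{"dx":-1.8,"dy":-1.4,"dz":4,"wx":-8.2,"wy":11.1,"wz":-36},{"dx":-2.3,"dy":-1.8,"dz":6,"wx":-10.2,"wy":13.9,"wz":-45},{"dx":-2.8,"dy":-2.2,"dz":8,"wx":-12.3,"wy":16.6,"wz":-54},{"dx":-3.3,"dy":-2.6,"dz":10,"wx":-14.3,"wy":19.4,"wz":-63},{"dx":-3.65,"dy":-2.9,"dz":11.8,"wx":-16.3,"wy":22.2,"wz":-71.6},{"dx":-3.65,"dy":-2.9,"dz":11.8,"wx":-16.3,"wy":22.2,"wz":-71.6},{"dx":-3.65,"dy":-2.9,"dz":11.8,"wx":-16.3,"wy":22.2,"wz":-71.6}]' 6
python3 - <<'E'
from h import *
T=pose()
save('wrist','f.png')
marks('wrist',['pin_knob','taper_pin','straight_pin'])
Rm=R.from_euler('xyz',[np.pi,0,-1.87]).as_matrix()
to(T,[.484,-.2185,.10],Rm)
E
```

```text
t: 6.6
eef_pos: [0.4838, -0.2191, 0.1794]
ee_rot: [3.142, -0.0, -1.872]
force: [-0.5, -0.1, 0.1]
width: 0.0599
gripper_force: 0.0
wrist pin_knob [([0.4825, -0.2188, 0.1235], 0.68), ([0.4874, -0.2804, 0.016], 0.57), ([0.2938, -0.0963, 0.0113], 0.55)]
wrist taper_pin [([0.3201, -0.109, 0.0133], 0.74), ([0.3736, -0.1097, 0.0125], 0.71), ([0.4581, -0.2671, 0.0108], 0.66), ([0.4828, -0.2178, 0.084], 0.63)]
wrist straight_pin [([0.507, -0.1498, 0.0826], 0.72), ([0.4842, -0.2201, 0.0854], 0.17)]
dx -0.07 dy -0.00 dz 7.94 wx 0.01 wy -0.03 wz -0.09
```

View pics/f.png

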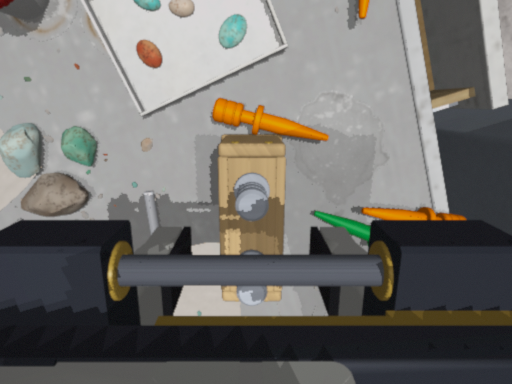

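The taper pin (knob at about (252,203)) lies centred between the fingers, and the stand is square to them. I'll go down and grip.

```bash
python3 -m crank '[{"dx":0,"dy":0,"dz":2,"wx":0,"wy":0,"wz":0},{"dx":0,"dy":0,"dz":4,"wx":0,"wy":0,"wz":0},{"dx":0,"dy":0,"dz":6,"wx":0,"wy":0,"wz":0},{"dx":0,"dy":0,"dz":7,"wx":0,"wy":0,"wz":0},{"dx":0,"dy":0,"dz":7.6,"wx":0,"wy":0,"wz":0},{"dx":0,"dy":0,"dz":7.9,"wx":0,"wy":0,"wz":0},{"dx":0,"dy":0,"dz":7.9,"wx":0,"wy":0,"wz":0},{"dx":0,"dy":0,"dz":7.9,"wx":0,"wy":0,"wz":0},{"dx":0,"dy":0,"dz":7.9,"wx":0,"wy":0,"wz":0},{"dx":0,"dy":0,"dz":7.9,"wx":0,"wy":0,"wz":0}]' 4 && python3 -m crank '[{"dx":0,"dy":0,"dz":0,"wx":0,"wy":0,"wz":0},{"dx":0,"dy":0,"dz":0,"wx":0,"wy":0,"wz":0},{"dx":0,"dy":0,"dz":0,"wx":0,"wy":0,"wz":0},{"dx":0,"dy":0,"dz":0,"wx":0,"wy":0,"wz":0},{"dx":0,"dy":0,"dz":0,"wx":0,"wy":0,"wz":0},{"dx":0,"dy":0,"dz":0,"wx":0,"wy":0,"wz":0},{"dx":0,"dy":0,"dz":0,"wx":0,"wy":0,"wz":0},{"dx":0,"dy":0,"dz":0,"wx":0,"wy":0,"wz":0},{"dx":0,"dy":0,"dz":0,"wx":0,"wy":0,"wz":0},{"dx":0,"dy":0,"dz":0,"wx":0,"wy":0,"wz":0}]' 0 50
```

```text
t: 8.05
eef_pos: [0.4839, -0.2194, 0.1007]
ee_rot: [-3.141, -0.001, -1.87]
force: [-0.1, 0.3, -0.6]
width: 0.0399
gripper_force: 0.0
t: 9.3
eef_pos: [0.4836, -0.2194, 0.1005]
ee_rot: [3.141, -0.001, -1.87]
force: [-0.9, 1.4, 1.4]
width: 0.0226
gripper_force: 50.0
```

```bash
cat > tgt.py <<'E'
from fit import *
def tool(psi):  # tool z=-bed z, tool x=-bed y
    M=bedR(psi); return np.c_[-M[:,1],-M[:,0],-M[:,2]]
def tcp(v,x,h,y=0): return np.array([v[0],v[1],.092])+bedR(v[2])@np.array([x,y,h+.0855])
E
python3 - <<'E'
from tgt import *
v=fit(); T=pose(); Rm=tool(v[2]); print(Rm.round(2),np.linalg.det(Rm))
p=tcp(v,-.0033,.05); print(p, R.from_matrix(Rm).as_euler('xyz'))
T1=T.copy();T1[2,3]=.29; p1=np.array([.44,-.02,.30])
T1=to(T,p1,R.from_euler('xyz',[np.pi,0,-2.84]).as_matrix())
to(T1,p,Rm)
E
```

```text
[[-0.96 -0.26  0.15]
 [-0.3   0.83 -0.48]
 [-0.   -0.5  -0.87]] 1.0
[0.48491562 0.14686997 0.20769644] [-2.61799388  0.         -2.84048409]
dx -17.74 dy 10.06 dz -19.97 wx -0.01 wy -0.04 wz 55.55
dx -9.25 dy 14.60 dz 9.23 wx 30.00 wy 0.01 wz 0.03
```

```bash
python3 -m crank '[{"dx":0,"dy":0,"dz":-3,"wx":0,"wy":0,"wz":0},{"dx":0,"dy":0,"dz":-7,"wx":0,"wy":0,"wz":0},{"dx":0,"dy":0,"dz":-11,"wx":0,"wy":0,"wz":0},{"dx":-1,"dy":0.5,"dz":-15,"wx":0,"wy":0,"wz":4},{"dx":-3,"dy":2,"dz":-18,"wx":0,"wy":0,"wz":12},{"dx":-6,"dy":3.5,"dz":-20,"wx":0,"wy":0,"wz":21},{"dx":-9.5,"dy":5.5,"dz":-20,"wx":0,"wy":0,"wz":30},{"dx":-13,"dy":7.5,"dz":-20,"wx":0,"wy":0,"wz":39},{"dx":-16,"dy":9,"dz":-20,"wx":0,"wy":0,"wz":48},{"dx":-17.7,"dy":10,"dz":-20,"wx":0,"wy":0,"wz":55.5}]' && python3 -m crank '[{"dx":-1,"dy":1.5,"dz":0,"wx":2,"wy":0,"wz":0},{"dx":-2,"dy":4,"dz":0,"wx":5,"wy":0,"wz":0},{"dx":-4,"dy":7,"dz":0,"wx":10,"wy":0,"wz":0},{"dx":-6,"dy":10,"dz":1,"wx":16,"wy":0,"wz":0},{"dx":-8,"dy":13,"dz":3,"wx":22,"wy":0,"wz":0},{"dx":-9.2,"dy":14.6,"dz":5,"wx":27,"wy":0,"wz":0},{"dx":-9.2,"dy":14.6,"dz":7,"wx":30,"wy":0,"wz":0},{"dx":-9.2,"dy":14.6,"dz":8,"wx":30,"wy":0,"wz":0},{"dx":-9.2,"dy":14.6,"dz":9.2,"wx":30,"wy":0,"wz":0},{"dx":-9.2,"dy":14.6,"dz":9.2,"wx":30,"wy":0,"wz":0}]'
python3 - <<'E'
from tgt import *
v=fit();T=pose();print(arm.get_state()['q'].round(2))
ims=[save(c,'g_%s.png'%c) for c in ('scene','side','wrist')]
for c in ('scene','side','wrist'): marks(c,['pin_tip','bed','plate_hole','keeper_hinge','keeper_grip','pin_knob','taper_pin'])
tip=T[:3,3]+T[:3,2]*.0855; print('tip exp',tip)
cs=[]
for c,im in zip(('scene','side','wrist'),ims):
    u=proj(c,tip); print(c,u.round(1),[proj(c,m).round(1) for m in model(v)])
    x,y=np.clip((u-[50,37]).astype(int),0,[411,308]); print(x,y)
    cs.append(cv2.resize(im[y:y+75,x:x+100],(400,300),interpolation=cv2.INTER_CUBIC))
cv2.imwrite('pics/g.png',np.vstack([np.hstack(cs[:2]),np.hstack([cs[2],cv2.resize(ims[2],(400,300))])])[:,:,::-1])
E
```

```text
t: 10.55
eef_pos: [0.4404, -0.019, 0.3003]
ee_rot: [-3.141, 0.001, -2.842]
force: [-0.6, -0.5, -2.1]
width: 0.0224
gripper_force: 50.0
t: 11.8
eef_pos: [0.4848, 0.1455, 0.2082]
ee_rot: [-2.618, -0.0, -2.84]
force: [0.8, 0.4, -0.7]
width: 0.0223
gripper_force: 50.0
[ 1.    0.18 -0.51  0.41 -1.26 -2.47]
scene pin_tip [([0.4256, -0.1513, 0.0081], 0.93), ([0.3967, -0.2244, 0.0229], 0.91), ([0.4995, 0.1072, 0.1289], 0.83), ([0.3432, -0.3233, 0.0157], 0.82)]
scene bed [([0.5078, 0.0809, 0.0908], 0.9), ([0.4563, 0.3041, 0.0016], 0.7), ([0.612, -0.1668, 0.0033], 0.49)]
scene plate_hole [([0.5066, 0.0893, 0.0992], 0.8)]
scene keeper_hinge [([0.4619, 0.0773, 0.1094], 0.46)]
scene keeper_grip [([0.444, 0.1145, 0.119], 0.58)]
scene pin_knob [([0.2917, -0.0894, 0.0143], 0.95), ([0.4821, 0.1553, 0.2253], 0.74), ([0.488, -0.2844, 0.0127], 0.65), ([0.3501, -0.0874, 0.0202], 0.58)]
scene taper_pin [([0.3221, -0.1176, 0.0192], 0.93), ([0.3192, -0.3921, 0.0137], 0.81), ([0.4882, 0.1366, 0.1943], 0.79), ([0.4576, -0.2691, 0.018], 0.62)]
side pin_tip [([0.3429, -0.3292, 0.0196], 0.98), ([0.4268, -0.1506,
[... 820 characters left out ...]
_hinge [([0.4574, 0.0749, 0.1174], 0.93)]
wrist keeper_grip [([0.4441, 0.1095, 0.1161], 0.57)]
wrist pin_knob [([0.4839, 0.1543, 0.23], 0.72)]
wrist taper_pin [([0.3739, -0.1091, 0.0136], 0.73), ([0.4582, -0.2656, 0.0101], 0.63), ([0.4895, 0.14, 0.1959], 0.61), ([0.4995, 0.1068, 0.1306], 0.16)]
tip exp [0.49747868 0.10472258 0.13416208]
scene [235.5 155.6] [array([245.4, 171.3]), array([241.6, 168.5]), array([231.7, 174.7]), array([215.9, 170.1])]
185 118
side [238.9 159.6] [array([245.4, 178. ]), array([243. , 174.6]), array([227.2, 174.3]), array([216.2, 167.7])]
188 122
wrist [250.7 190.9] [array([248.7, 178.1]), array([255.7, 180.5]), array([248.6, 132.3]), array([290.4, 125.4])]
200 153
```

View pics/g.png

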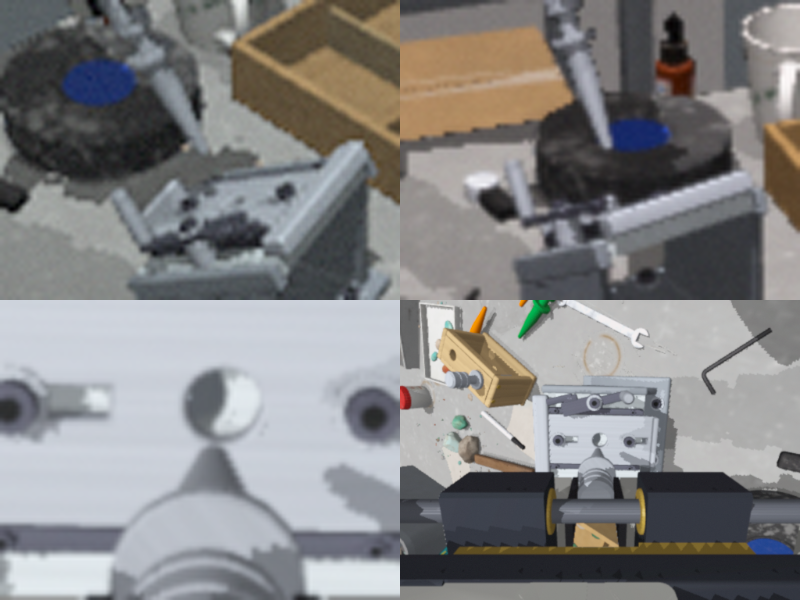

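```bash
cat > meas.py <<'E'
from tgt import *
import fit as F
F.B+=[[.5078,.0809,.0908],[.507,.0763,.0935],[.5031,.0806,.0875]]
F.P+=[[.5066,.0893,.0992],[.5055,.0925,.0969]]
F.H+=[[.4619,.0773,.1094],[.4587,.0775,.1126],[.4574,.0749,.1174]]
F.G+=[[.444,.1145,.119],[.439,.1155,.1211],[.4441,.1095,.1161]]
v=fit()
def onplane(c,uv,h):  # pixel -> bed coords at height h over bed face
    k=arm.calibration(c); W=k['world_from_camera']; M=bedR(v[2]); o=np.array([v[0],v[1],.092])
    d=W[:3,:3]@np.array([(uv[0]-k['cx'])/k['fx'],(uv[1]-k['cy'])/k['fy'],1]); a=M.T@(W[:3,3]-o); b=M.T@d
    return (a+b*(h-a[2])/b[2])*1000
E
python3 - <<'E'
from meas import *
print(v.round(4)); T=pose(); o=np.array([v[0],v[1],.092]); print('tcp bed',(bedR(v[2]).T@(T[:3,3]-o)*1000).round(1))
im=cv2.imread('pics/g_wrist.png'); g=cv2.cvtColor(im,6)
print('tip',onplane('wrist',(253.2,190.2),.0493).round(1),'plate',onplane('wrist',(255.8,179),.010).round(1))
for c in [F.B,F.P,F.H,F.G]: print(np.mean(c,0).round(4))
print(g[166:194,242:272])
cv2.imwrite('pics/g3.png',cv2.resize(im[150:225,200:300],(800,600),interpolation=cv2.INTER_CUBIC))
E
```

```text
[0.5067 0.0795 0.3099 1.3776 0.0067]
tcp bed [ -2.6  -0.5 135.7]
tip [-4.2 -1.5 49.3] plate [-6.9 -2.1 10. ]
[0.5062 0.0793 0.0907]
[0.5042 0.0903 0.0972]
[0.4584 0.0774 0.114 ]
[0.441  0.1127 0.1176]
[[209 208 208 208 209 209 208 208 208 209 209 209 208 208 208 208 208 208
  208 207 208 208 207 207 207 207 207 207 207 207]
 [209 209 209 209 209 209 209 209 210 209 209 209 209 209 209 208 208 209
  208 209 208 208 208 208 208 207 207 207 208 207]
 [210 210 211 210 210 210 210 210 210 209 209 209 207 205 205 206 209 209
  210 210 209 209 209 209 208 209 208 208 209 208]
 [211 211 210 210 210 210 211 210 208 203 199 194 191 188 191 195 200 204
  208 209 210 210 209 210 209 209 209 209 210 209]
 [209 209 209 209 209 209 208 204 193 177 162 144 141 154 171 174 179 188
  197 203 207 208 209 209 208 209 209 209 209 210]
 [207 208 208 207 207 205 198 183 155 126 115 102 105 135 166 174 177 188
  198 193 202 205 206 207 207 207 207 207 208 208]
 [206 206 206 205 204 196 170 133 113  99  97  94  97 125 168 188 189 210
  219 208 209 204 204 205 206 206 206 205 206 206]
 [205 205 205 204 199 17
[... 1901 characters left out ...]
140 148 159 168 179 192
  201 205 205 204 203 203 204 204 204 204 203 203]
 [206 205 205 205 205 205 203 200 189 172 147 138 142 160 183 196 201 203
  204 204 203 204 203 204 203 203 203 203 203 202]
 [209 208 208 208 208 208 205 193 164 138 122 115 109 122 163 194 205 206
  206 206 206 206 205 205 205 205 205 205 205 205]
 [209 209 210 210 210 208 201 176 141 126 117 110 102  98 130 178 205 209
  209 209 209 209 209 208 208 208 208 208 207 207]
 [208 208 208 208 208 205 191 156 133 124 116 110 102  95 115 163 196 207
  208 209 208 208 208 208 208 208 208 208 207 207]
 [207 206 206 206 205 198 173 141 130 122 116 110 103  96  97 129 177 203
  206 206 206 207 206 206 206 206 206 206 206 207]]
```

View pics/g3.png

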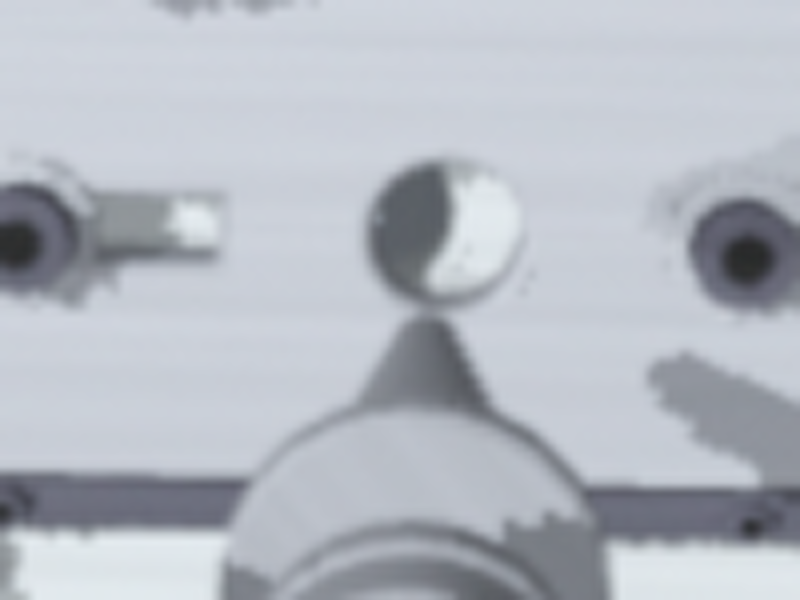

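```bash
cat >> meas.py <<'E'
v[2]=.283
E
python3 - <<'E'
from meas import *
T=pose(); M=bedR(v[2]);o=np.array([v[0],v[1],.092])
pl=onplane('wrist',(255.75,178.9),.010);e=onplane('wrist',(256.6,177),0); tip=onplane('wrist',(253.5,190.0),.0493)
print('plate',pl.round(1),'bed edge+9',(e[0]+9).round(1),'slip',(e[0]+9-pl[0]).round(1),'tip',tip.round(1),'tcp',(M.T@(T[:3,3]-o)*1000).round(1))
print('collar c',onplane('wrist',(200+415/8,150+ 560/8),.1193).round(1))
q=bedR(v[2]); Rm=tool(v[2])
to(T,T[:3,3],Rm)
print((T[:3,:3].T@q[:,0]).round(3),(T[:3,:3].T@q[:,1]).round(3),(T[:3,:3].T@q[:,2]).round(3))
E
```

```text
plate [-6.8 -2.5 10. ] bed edge+9 1.2 slip 8.0 tip [-4.4 -2.4 49.3] tcp [ -2.5  -2.4 135.7]
collar c [ -2.7  -2.1 119.3]
dx 0.00 dy 0.00 dz 0.00 wx -0.04 wy 0.54 wz 0.98
[ 0.017 -1.     0.001] [-1.    -0.017  0.009] [-0.009 -0.001 -1.   ]
```

```bash
python3 -m crank '[{"dx":0,"dy":0,"dz":0.5,"wx":0.5,"wy":0,"wz":0},{"dx":0,"dy":0,"dz":1,"wx":1,"wy":0.2,"wz":0},{"dx":0,"dy":0,"dz":1.5,"wx":1,"wy":0.2,"wz":0},{"dx":0,"dy":0,"dz":2,"wx":1,"wy":0.2,"wz":0},{"dx":0,"dy":0,"dz":2.5,"wx":1,"wy":0.2,"wz":0},{"dx":0,"dy":0,"dz":3,"wx":1,"wy":0.2,"wz":0},{"dx":0,"dy":0,"dz":3.3,"wx":1,"wy":0.2,"wz":0},{"dx":0,"dy":0,"dz":3.4,"wx":1,"wy":0.2,"wz":0},{"dx":0,"dy":0,"dz":3.4,"wx":1,"wy":0.2,"wz":0},{"dx":0,"dy":0,"dz":3.4,"wx":1,"wy":0.2,"wz":0}]'
python3 - <<'E'
from meas import *
T=pose(); print((bedR(v[2]).T@(T[:3,3]-[v[0],v[1],.092])*1000).round(1), arm.get_state()['force'])
im=save('wrist','i.png')
cv2.imwrite('pics/i2.png',cv2.resize(im[150:225,200:300],(800,600),interpolation=cv2.INTER_CUBIC)[:,:,::-1])
E
```

```text
t: 14.25
eef_pos: [0.4899, 0.13, 0.1789]
ee_rot: [-2.6, -0.003, -2.841]
force: [-0.4, 1.4, -1.5]
width: 0.0223
gripper_force: 50.0
[ -2.5  -2.  101.8] [-0.44652279  1.37280214 -1.50706385]
```

View pics/i2.png

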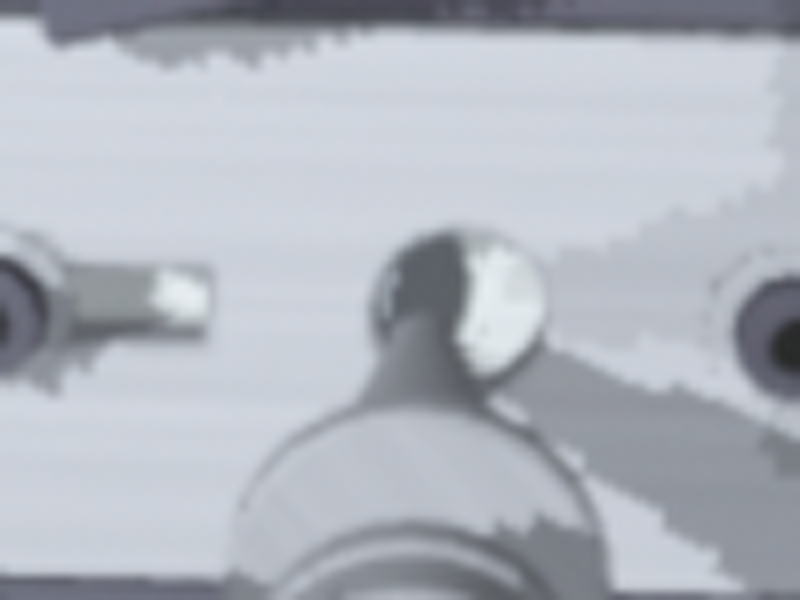

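```bash
python3 - <<'E'
from meas import *
T=pose(); M=bedR(v[2])
px=lambda x,y:(200+x/8,150+y/8)
f=lambda x,y,h:onplane('wrist',px(x,y),h).round(1)
print('plate',f(458,310,.010),'edge+9',f(470,288,0)[0]+9,'tip front edge',f(428,307,.0155),'collar',f(420,560,.0855), 'collar L,R, top',f(228,560,.0885),f(608,560,.0885),f(415,405,.0885))
print('bed axes in tool',(T[:3,:3].T@M).round(3))
E
```

```text
plate [-6.  -1.9 10. ] edge+9 1.7000000000000002 tip front edge [-2.8 -3.6 15.5] collar [-2.8 -1.7 85.5] collar L,R, top [11.9 -2.5 88.5] [-17.3  -3.2  88.5] [ -2.2 -15.3  88.5]
bed axes in tool [[ 0.017 -1.    -0.006]
 [-1.    -0.017 -0.018]
 [ 0.018  0.007 -1.   ]]
```

```bash
python3 -m crank '[{"dx":0.06,"dy":-0.03,"dz":0.1,"wx":0,"wy":0,"wz":0},{"dx":0.13,"dy":-0.05,"dz":0.2,"wx":0,"wy":0,"wz":0},{"dx":0.13,"dy":-0.04,"dz":0.5,"wx":0,"wy":0,"wz":0},{"dx":0.13,"dy":-0.03,"dz":0.9,"wx":0,"wy":0,"wz":0},{"dx":0.14,"dy":-0.03,"dz":1.3,"wx":0,"wy":0,"wz":0},{"dx":0.14,"dy":-0.02,"dz":1.6,"wx":0,"wy":0,"wz":0},{"dx":0.14,"dy":-0.04,"dz":2,"wx":0,"wy":0,"wz":0},{"dx":0.14,"dy":-0.08,"dz":2.4,"wx":0,"wy":0,"wz":0},{"dx":0.14,"dy":-0.09,"dz":2.6,"wx":0,"wy":0,"wz":0},{"dx":0.14,"dy":-0.09,"dz":2.6,"wx":0,"wy":0,"wz":0}]'
python3 - <<'E'
from meas import *
T=pose(); s=arm.get_state(); M=bedR(v[2]); print((M.T@(T[:3,3]-[v[0],v[1],.092])*1000).round(1),'F bed',(M.T@s['force']).round(1),'M',s['moment'].round(2))
E
```

```text
t: 15.55
eef_pos: [0.4927, 0.1161, 0.1568]
ee_rot: [-2.6, -0.003, -2.841]
force: [0.2, 1.4, -3.1]
width: 0.022
gripper_force: 50.1
[-1.4 -3.2 75.6] F bed [-2.7  0.6 -2.1] M [3.13 0.74 0.03]
```

```bash
python3 -m crank '[{"dx":0,"dy":-0.03,"dz":0.4,"wx":0,"wy":0,"wz":0},{"dx":0,"dy":-0.06,"dz":0.8,"wx":0,"wy":0,"wz":0},{"dx":0,"dy":-0.09,"dz":1.2,"wx":0,"wy":0,"wz":0},{"dx":0.01,"dy":-0.11,"dz":1.6,"wx":0,"wy":0,"wz":0},{"dx":0.01,"dy":-0.14,"dz":1.9,"wx":0,"wy":0,"wz":0},{"dx":0.01,"dy":-0.16,"dz":2.2,"wx":0,"wy":0,"wz":0},{"dx":0.01,"dy":-0.18,"dz":2.5,"wx":0,"wy":0,"wz":0},{"dx":0.02,"dy":-0.2,"dz":2.8,"wx":0,"wy":0,"wz":0},{"dx":0.02,"dy":-0.22,"dz":3.1,"wx":0,"wy":0,"wz":0},{"dx":0.02,"dy":-0.22,"dz":3.1,"wx":0,"wy":0,"wz":0}]'
cat > st.py <<'E'
from meas import *
T=pose(); s=arm.get_state(); M=bedR(v[2]); print((M.T@(T[:3,3]-[v[0],v[1],.092])*1000).round(1),'F bed',(M.T@s['force']).round(1),'M bed',(M.T@s['moment']).round(2))
E
python3 st.py
```

```text
t: 16.8
eef_pos: [0.498, 0.0995, 0.1313]
ee_rot: [-2.601, -0.002, -2.84]
force: [-0.6, 4.9, -2.9]
width: 0.0221
gripper_force: 50.2
[ 1.  -2.7 44.8] F bed [-5.7  0.8 -0.1] M bed [ 0.15  4.06 -0.06]
```

```bash
python3 -m crank '[{"dx":0,"dy":-0.01,"dz":0.1,"wx":0,"wy":0,"wz":0},{"dx":0,"dy":-0.02,"dz":0.2,"wx":0,"wy":0,"wz":0},{"dx":0,"dy":-0.03,"dz":0.3,"wx":0,"wy":0,"wz":0},{"dx":0,"dy":-0.03,"dz":0.4,"wx":0,"wy":0,"wz":0},{"dx":0,"dy":-0.03,"dz":0.5,"wx":0,"wy":0,"wz":0},{"dx":0,"dy":-0.03,"dz":0.6,"wx":0,"wy":0,"wz":0},{"dx":0,"dy":-0.03,"dz":0.7,"wx":0,"wy":0,"wz":0},{"dx":0.01,"dy":-0.03,"dz":0.8,"wx":0,"wy":0,"wz":0},{"dx":0.01,"dy":-0.02,"dz":0.9,"wx":0,"wy":0,"wz":0},{"dx":0.01,"dy":-0.02,"dz":1.0,"wx":0,"wy":0,"wz":0}]'; python3 st.py
```

```text
t: 18.05
eef_pos: [0.4998, 0.0946, 0.1233]
ee_rot: [-2.601, -0.002, -2.84]
force: [-1.8, 5.1, 0.8]
width: 0.0225
gripper_force: 50.1
[ 1.5 -2.4 35.3] F bed [-4.2 -0.3  3.4] M bed [ 0.08  3.62 -0.04]
```

```bash
python3 -m crank '[{"dx":0,"dy":0,"dz":0.1,"wx":0,"wy":0,"wz":0},{"dx":0,"dy":0,"dz":0.2,"wx":0,"wy":0,"wz":0},{"dx":0,"dy":0.01,"dz":0.3,"wx":0,"wy":0,"wz":0},{"dx":0,"dy":0.01,"dz":0.4,"wx":0,"wy":0,"wz":0},{"dx":0,"dy":0.01,"dz":0.5,"wx":0,"wy":0,"wz":0},{"dx":0,"dy":0.01,"dz":0.6,"wx":0,"wy":0,"wz":0},{"dx":0,"dy":0.01,"dz":0.7,"wx":0,"wy":0,"wz":0},{"dx":0,"dy":0.01,"dz":0.78,"wx":0,"wy":0,"wz":0},{"dx":0.01,"dy":0.01,"dz":0.85,"wx":0,"wy":0,"wz":0},{"dx":0.01,"dy":0.01,"dz":0.85,"wx":0,"wy":0,"wz":0}]'; python3 st.py
```

```text
t: 19.3
eef_pos: [0.501, 0.0905, 0.1159]
ee_rot: [-2.601, -0.002, -2.84]
force: [-1.7, 5.5, -1.0]
width: 0.0224
gripper_force: 50.1
[ 1.4 -2.4 26.8] F bed [-5.5 -0.1  2. ] M bed [ 0.23  3.8  -0.06]
```

Nearly home with light forces; press until seated.

```bash
python3 -m crank '[{"dx":0,"dy":0,"dz":0.05,"wx":0,"wy":0,"wz":0},{"dx":0,"dy":0,"dz":0.1,"wx":0,"wy":0,"wz":0},{"dx":0,"dy":0,"dz":0.13,"wx":0,"wy":0,"wz":0},{"dx":0,"dy":0,"dz":0.16,"wx":0,"wy":0,"wz":0},{"dx":0,"dy":0,"dz":0.19,"wx":0,"wy":0,"wz":0},{"dx":0,"dy":0,"dz":0.22,"wx":0,"wy":0,"wz":0},{"dx":0,"dy":0,"dz":0.25,"wx":0,"wy":0,"wz":0},{"dx":0,"dy":0,"dz":0.25,"wx":0,"wy":0,"wz":0},{"dx":0,"dy":0,"dz":0.25,"wx":0,"wy":0,"wz":0},{"dx":0,"dy":0,"dz":0.25,"wx":0,"wy":0,"wz":0}]'; python3 st.py
```

```text
t: 20.55
eef_pos: [0.5018, 0.0899, 0.1143]
ee_rot: [-2.601, -0.001, -2.839]
force: [-3.3, 8.1, 3.9]
width: 0.0224
gripper_force: 50.1
[ 1.4 -1.7 25. ] F bed [-5.6 -0.9  7.8] M bed [-0.18  3.78 -0.09]
```

```bash
python3 -m crank '[{"dx":0,"dy":0,"dz":0.05,"wx":0,"wy":0,"wz":0},{"dx":0,"dy":0,"dz":0.1,"wx":0,"wy":0,"wz":0},{"dx":0,"dy":0,"dz":0.15,"wx":0,"wy":0,"wz":0},{"dx":0,"dy":0,"dz":0.2,"wx":0,"wy":0,"wz":0},{"dx":0,"dy":0,"dz":0.2,"wx":0,"wy":0,"wz":0},{"dx":0,"dy":0,"dz":0.2,"wx":0,"wy":0,"wz":0},{"dx":0,"dy":0,"dz":0.2,"wx":0,"wy":0,"wz":0},{"dx":0,"dy":0,"dz":0.2,"wx":0,"wy":0,"wz":0},{"dx":0,"dy":0,"dz":0.2,"wx":0,"wy":0,"wz":0},{"dx":0,"dy":0,"dz":0.2,"wx":0,"wy":0,"wz":0}]'; python3 st.py
```

```text
t: 21.8
eef_pos: [0.5028, 0.0902, 0.1142]
ee_rot: [-2.602, 0.002, -2.838]
force: [-13.7, 13.6, 19.0]
width: 0.0225
gripper_force: 50.2
[ 1.3 -0.8 24.8] F bed [-5.1 -9.3 24.9] M bed [-3.07  3.9  -0.1 ]
```

```bash
python3 -m crank '[{"dx":0,"dy":0,"dz":-0.2,"wx":0,"wy":0,"wz":0},{"dx":0,"dy":0,"dz":-0.25,"wx":0,"wy":0,"wz":0},{"dx":0,"dy":0,"dz":-0.25,"wx":0,"wy":0,"wz":0},{"dx":0,"dy":0,"dz":-0.25,"wx":0,"wy":0,"wz":0},{"dx":0,"dy":0,"dz":-0.5,"wx":0,"wy":0,"wz":0},{"dx":0,"dy":0,"dz":-1.5,"wx":0,"wy":0,"wz":0},{"dx":0,"dy":0,"dz":-3,"wx":0,"wy":0,"wz":0},{"dx":0,"dy":0,"dz":-5,"wx":0,"wy":0,"wz":0},{"dx":0,"dy":0,"dz":-7,"wx":0,"wy":0,"wz":0},{"dx":0,"dy":0,"dz":-7,"wx":0,"wy":0,"wz":0}]' 4.6
python3 st.py; python3 - <<'E'
from meas import *
ims=[save(c,'k_%s.png'%c) for c in ('scene','side','wrist')]
for c in ('wrist','scene','side'): marks(c,['taper_pin','keeper_grip','keeper_hinge','pin_knob'])
print('hinge,grip px',proj('wrist',model(v)[2]),proj('wrist',model(v)[3]))
c=lambda i,x,y:cv2.resize(i[y:y+75,x:x+100],(400,300),interpolation=cv2.INTER_CUBIC)
cv2.imwrite('pics/k.png',np.vstack([np.hstack([c(ims[0],190,125),c(ims[1],190,125)]),np.hstack([cv2.resize(ims[2][100:250,150:350],(400,300)),c(ims[2],215,90)])])[:,:,::-1])
E
```

```text
t: 23.05
eef_pos: [0.4911, 0.1237, 0.1735]
ee_rot: [-2.602, -0.0, -2.839]
force: [-0.3, 0.6, 0.6]
width: 0.0457
gripper_force: 0.0
[ 0.2 -2.6 94. ] F bed [-0.3 -0.1  0.8] M bed [ 0.07  1.78 -0.02]
wrist taper_pin [([0.4562, -0.2687, 0.0108], 0.73), ([0.504, 0.0844, 0.0994], 0.6), ([0.3739, -0.1105, 0.0125], 0.58)]
wrist keeper_grip [([0.4418, 0.1136, 0.116], 0.81)]
wrist keeper_hinge [([0.4567, 0.0743, 0.1187], 0.83)]
wrist pin_knob [([0.498, 0.0966, 0.132], 0.62)]
scene taper_pin [([0.4589, -0.266, 0.0177], 0.94), ([0.3744, -0.1059, 0.0136], 0.77), ([0.3232, -0.113, 0.0171], 0.72), ([0.3149, -0.3895, 0.014], 0.64)]
scene keeper_grip [([0.4585, 0.3058, 0.0012], 0.72), ([0.4469, 0.1173, 0.1194], 0.63)]
scene keeper_hinge [([0.4615, 0.0791, 0.1114], 0.73)]
scene pin_knob [([0.2929, -0.0959, 0.0138], 0.71), ([0.4885, -0.2848, 0.0151], 0.7), ([0.3489, -0.0855, 0.0161], 0.6), ([0.4989, 0.0996, 0.129], 0.49)]
side taper_pin [([0.4604, -0.2671, 0.0164], 0.94), ([0.3197, -0.3922, 0.0157], 0.77), ([0.3778, -0.1087, 0.0118], 0.66), ([0.3216, -0.1121, 0.0195], 0.55)]
side keeper_grip [([0.4355, 0.1131, 0.1192], 0.72)]
side keeper_hinge [([0.4579, 0.0778, 0.1137], 0.57)]
side pin_knob [([0.3493, -0.0898, 0.0141], 0.95), ([0.4882, -0.2873, 0.0139], 0.84), ([0.4997, 0.1015, 0.1317], 0.77), ([0.2928, -0.0991, 0.0132], 0.6)]
hinge,grip px [255.30811081 141.87665264] [305.65555789 137.42983224]
```

View pics/k.png

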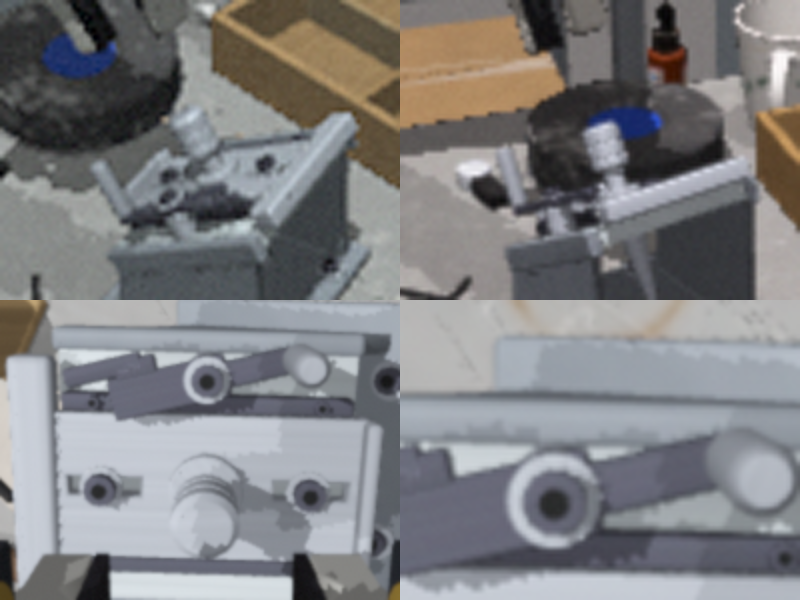

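```bash
python3 - <<'E'
from meas import *
hg=onplane('wrist',(253.4,140.9),.026); pg=onplane('wrist',(307,135),.062)
print('hinge',hg.round(1),'peg',pg.round(1),'d',(pg-hg).round(1),np.hypot(*(pg-hg)[:2]))
print('knob top',onplane('wrist',(150+203/2,100+(526-300)/2),.058).round(1))
M=bedR(v[2]);o=np.array([v[0],v[1],.092])
for p in ([.4418,.1136,.116],[.4469,.1173,.1194],[.4355,.1131,.1192]): print((M.T@(np.array(p)-o)*1000).round(1))
E
```

```text
hinge [  1.4 -46.9  26. ] peg [-32.  -55.5  62. ] d [-33.4  -8.6  36. ] 34.53287877688872
knob top [ 1.5 -2.2 58. ]
[-32.  -52.8  46.2]
[-32.2 -46.8  50.2]
[-31.5 -59.   49.6]
```

```bash
python3 - <<'E'
from meas import *
T=pose(); M=bedR(v[2]);o=np.array([v[0],v[1],.092]); Rm=T[:3,:3]@R.from_rotvec([np.radians(-1),0,0]).as_matrix()
g=lambda a,b,h:o+M@(np.array([a,b,h])/1000)
print(arm.get_state()['q'].round(2),(T[:3,:3].T@M).round(3))
T1=to(T,g(-32,-55.6,90),Rm);T2=to(T,g(-32,-55.6,33),Rm)
for th in np.linspace(1.32,-.15,11): print(round(th,2),end=' ');to(T2,g(1.4-34*np.sin(th),-47.3-34*np.cos(th),33),Rm)
E
```

```text
[ 0.97  0.21 -0.59  0.45 -1.17 -2.5 ] [[ 0.017 -1.    -0.006]
 [-1.    -0.017 -0.018]
 [ 0.018  0.006 -1.   ]]
dx 5.13 dy 3.38 dz 0.08 wx -1.00 wy 0.00 wz -0.00
dx 5.16 dy 3.49 dz 5.78 wx -1.00 wy 0.00 wz -0.00
1.32 dx 0.01 dy -0.05 dz -0.00 wx 0.00 wy 0.00 wz 0.00
1.17 dx 0.49 dy -0.20 dz -0.00 wx 0.00 wy 0.00 wz 0.00
1.03 dx 0.94 dy -0.42 dz -0.01 wx 0.00 wy 0.00 wz 0.00
0.88 dx 1.35 dy -0.70 dz -0.01 wx 0.00 wy 0.00 wz 0.00
0.73 dx 1.72 dy -1.04 dz -0.01 wx 0.00 wy 0.00 wz 0.00
0.59 dx 2.03 dy -1.43 dz -0.01 wx 0.00 wy 0.00 wz 0.00
0.44 dx 2.28 dy -1.86 dz -0.01 wx 0.00 wy 0.00 wz 0.00
0.29 dx 2.47 dy -2.32 dz -0.01 wx 0.00 wy 0.00 wz 0.00
0.14 dx 2.58 dy -2.81 dz -0.01 wx 0.00 wy 0.00 wz 0.00
-0.0 dx 2.63 dy -3.31 dz -0.01 wx 0.00 wy 0.00 wz 0.00
-0.15 dx 2.60 dy -3.80 dz -0.01 wx 0.00 wy 0.00 wz 0.00
```

```bash
python3 -m crank '[{"dx":1.7,"dy":1.1,"dz":0,"wx":-0.5,"wy":0,"wz":0},{"dx":3.4,"dy":2.2,"dz":0,"wx":-1,"wy":0,"wz":0},{"dx":5.1,"dy":3.4,"dz":0.1,"wx":-1,"wy":0,"wz":0},{"dx":5.1,"dy":3.4,"dz":0.1,"wx":-1,"wy":0,"wz":0},{"dx":5.15,"dy":3.4,"dz":1,"wx":-1,"wy":0,"wz":0},{"dx":5.15,"dy":3.45,"dz":2.5,"wx":-1,"wy":0,"wz":0},{"dx":5.15,"dy":3.45,"dz":4,"wx":-1,"wy":0,"wz":0},{"dx":5.15,"dy":3.5,"dz":5.2,"wx":-1,"wy":0,"wz":0},{"dx":5.15,"dy":3.5,"dz":5.8,"wx":-1,"wy":0,"wz":0},{"dx":5.15,"dy":3.5,"dz":5.8,"wx":-1,"wy":0,"wz":0}]' 3; python3 st.py; python3 -m crank '[{"dx":0,"dy":0,"dz":0,"wx":0,"wy":0,"wz":0},{"dx":0,"dy":0,"dz":0,"wx":0,"wy":0,"wz":0},{"dx":0,"dy":0,"dz":0,"wx":0,"wy":0,"wz":0},{"dx":0,"dy":0,"dz":0,"wx":0,"wy":0,"wz":0},{"dx":0,"dy":0,"dz":0,"wx":0,"wy":0,"wz":0},{"dx":0,"dy":0,"dz":0,"wx":0,"wy":0,"wz":0},{"dx":0,"dy":0,"dz":0,"wx":0,"wy":0,"wz":0},{"dx":0,"dy":0,"dz":0,"wx":0,"wy":0,"wz":0},{"dx":0,"dy":0,"dz":0,"wx":0,"wy":0,"wz":0},{"dx":0,"dy":0,"dz":0,"wx":0,"wy":0,"wz":0}]' 0 15; python3 st.py
```

```text
t: 25.05
eef_pos: [0.4411, 0.1061, 0.1041]
ee_rot: [-2.617, -0.004, -2.841]
force: [0.0, -0.4, -0.4]
width: 0.03
gripper_force: 0.0
[-31.9 -55.6  32.4] F bed [ 0.2 -0.1 -0.5] M bed [ 0.11  1.66 -0.06]
t: 26.3
eef_pos: [0.4412, 0.107, 0.1044]
ee_rot: [-2.618, -0.003, -2.84]
force: [-2.5, 5.2, 2.8]
width: 0.011
gripper_force: 15.0
[-32.4 -55.2  33.1] F bed [-3.5 -1.   5.3] M bed [-0.55  2.78 -0.03]
```

```bash
python3 -m crank '[{"dx":0.25,"dy":-0.1,"dz":0,"wx":0,"wy":0,"wz":0},{"dx":0.49,"dy":-0.2,"dz":0,"wx":0,"wy":0,"wz":0},{"dx":0.72,"dy":-0.31,"dz":0,"wx":0,"wy":0,"wz":0},{"dx":0.94,"dy":-0.42,"dz":0,"wx":0,"wy":0,"wz":0},{"dx":1.15,"dy":-0.56,"dz":0,"wx":0,"wy":0,"wz":0},{"dx":1.35,"dy":-0.7,"dz":0,"wx":0,"wy":0,"wz":0},{"dx":1.54,"dy":-0.87,"dz":0,"wx":0,"wy":0,"wz":0},{"dx":1.72,"dy":-1.04,"dz":0,"wx":0,"wy":0,"wz":0},{"dx":1.88,"dy":-1.23,"dz":0,"wx":0,"wy":0,"wz":0},{"dx":2.03,"dy":-1.43,"dz":0,"wx":0,"wy":0,"wz":0}]'; python3 st.py
```

```text
t: 27.55
eef_pos: [0.4244, 0.0916, 0.1102]
ee_rot: [-2.624, -0.002, -2.84]
force: [-20.4, 16.9, -0.6]
width: 0.011
gripper_force: 15.0
[-20.9 -75.6  33. ] F bed [-19.3 -14.9  10.5] M bed [-5.33  8.98  0.22]
```

```bash
python3 -m crank '[{"dx":0.02,"dy":0.2,"dz":0,"wx":0,"wy":0,"wz":0},{"dx":0.12,"dy":0.15,"dz":0,"wx":0,"wy":0,"wz":0},{"dx":0.33,"dy":-0.1,"dz":0,"wx":0,"wy":0,"wz":0},{"dx":0.46,"dy":-0.33,"dz":0,"wx":0,"wy":0,"wz":0},{"dx":0.57,"dy":-0.57,"dz":0,"wx":0,"wy":0,"wz":0},{"dx":0.66,"dy":-0.8,"dz":0,"wx":0,"wy":0,"wz":0},{"dx":0.73,"dy":-1.05,"dz":0,"wx":0,"wy":0,"wz":0},{"dx":0.79,"dy":-1.3,"dz":0,"wx":0,"wy":0,"wz":0},{"dx":0.83,"dy":-1.5,"dz":0,"wx":0,"wy":0,"wz":0},{"dx":0.83,"dy":-1.5,"dz":0,"wx":0,"wy":0,"wz":0}]'; python3 st.py
```

```text
t: 28.8
eef_pos: [0.421, 0.0741, 0.119]
ee_rot: [-2.618, -0.003, -2.841]
force: [-6.2, 5.4, 2.4]
width: 0.0107
gripper_force: 15.0
[ -2.7 -83.8  32.7] F bed [-4.8 -4.4  5.6] M bed [-1.43  3.73  0.11]
```

```bash
python3 -m crank '[{"dx":0,"dy":-0.1,"dz":0,"wx":0,"wy":0,"wz":0},{"dx":0,"dy":-0.2,"dz":0,"wx":0,"wy":0,"wz":0},{"dx":0,"dy":-0.3,"dz":0,"wx":0,"wy":0,"wz":0},{"dx":0,"dy":-0.4,"dz":0,"wx":0,"wy":0,"wz":0},{"dx":0,"dy":-0.5,"dz":0,"wx":0,"wy":0,"wz":0},{"dx":0,"dy":-0.6,"dz":0,"wx":0,"wy":0,"wz":0},{"dx":0,"dy":-0.65,"dz":0,"wx":0,"wy":0,"wz":0},{"dx":0,"dy":-0.65,"dz":0,"wx":0,"wy":0,"wz":0},{"dx":0,"dy":-0.65,"dz":0,"wx":0,"wy":0,"wz":0},{"dx":0,"dy":-0.65,"dz":0,"wx":0,"wy":0,"wz":0}]'; python3 st.py
```

```text
t: 30.05
eef_pos: [0.4223, 0.071, 0.1208]
ee_rot: [-2.624, -0.002, -2.84]
force: [-15.4, 16.9, -3.6]
width: 0.0109
gripper_force: 15.0
[  1.1 -83.4  32.7] F bed [-19.6 -10.1   7.1] M bed [-3.64  8.98  0.18]
```

```bash
python3 -m crank '[{"dx":-0.03,"dy":0.1,"dz":0,"wx":0,"wy":0,"wz":0},{"dx":-0.06,"dy":0.2,"dz":0,"wx":0,"wy":0,"wz":0},{"dx":-0.06,"dy":0.2,"dz":0,"wx":0,"wy":0,"wz":0},{"dx":-0.06,"dy":0.2,"dz":0,"wx":0,"wy":0,"wz":0},{"dx":-0.06,"dy":0.2,"dz":0,"wx":0,"wy":0,"wz":0},{"dx":-0.06,"dy":0.2,"dz":0,"wx":0,"wy":0,"wz":0},{"dx":-0.06,"dy":0.2,"dz":0,"wx":0,"wy":0,"wz":0},{"dx":-0.06,"dy":0.2,"dz":0,"wx":0,"wy":0,"wz":0},{"dx":-0.06,"dy":0.2,"dz":0,"wx":0,"wy":0,"wz":0},{"dx":-0.06,"dy":0.2,"dz":0,"wx":0,"wy":0,"wz":0}]' && python3 st.py && python3 -m crank '[{"dx":0,"dy":0,"dz":0,"wx":0,"wy":0,"wz":0},{"dx":0,"dy":0,"dz":0,"wx":0,"wy":0,"wz":0},{"dx":0,"dy":0,"dz":0,"wx":0,"wy":0,"wz":0},{"dx":0,"dy":0,"dz":0,"wx":0,"wy":0,"wz":0},{"dx":0,"dy":0,"dz":-0.5,"wx":0,"wy":0,"wz":0},{"dx":0,"dy":0,"dz":-2,"wx":0,"wy":0,"wz":0},{"dx":0,"dy":0,"dz":-4,"wx":0,"wy":0,"wz":0},{"dx":0,"dy":0,"dz":-6,"wx":0,"wy":0,"wz":0},{"dx":0,"dy":1,"dz":-8,"wx":0,"wy":0,"wz":0},{"dx":0,"dy":1,"dz":-8,"wx":0,"wy":0,"wz":0}]' 3
python3 st.py; python3 - <<'E'
from meas import *
save('wrist','z.png');save('scene','z1.png');save('side','z2.png')
M=bedR(v[2]);o=np.array([v[0],v[1],.092])
for c in ('wrist','scene','side'):
  for q in ('keeper_grip','keeper_hinge','pin_knob','taper_pin'):
    print(c,q,[((M.T@(np.array(d['centre'])-o)*1000).round(1).tolist(),round(d['confidence'],2)) for d in arm.mark_of(c,q) if np.linalg.norm(np.array(d['centre'])-o)<.15])
E
```

```text
t: 31.3
eef_pos: [0.4222, 0.0712, 0.1206]
ee_rot: [-2.62, -0.003, -2.841]
force: [-13.6, 12.5, 2.1]
width: 0.0106
gripper_force: 15.0
[  0.8 -83.4  32.6] F bed [-12.6  -9.5   9.7] M bed [-3.67  6.1   0.12]
t: 32.55
eef_pos: [0.4092, 0.1184, 0.1864]
ee_rot: [-2.619, -0.002, -2.839]
force: [0.0, -0.5, -0.4]
width: 0.0299
gripper_force: 0.0
[ -8.7 -82.7 114. ] F bed [ 0.2 -0.1 -0.6] M bed [ 0.12  1.74 -0.13]
wrist keeper_grip [([3.6, -77.6, 46.3], 0.87)]
wrist keeper_hinge [([2.2, -46.4, 25.4], 0.6)]
wrist pin_knob [([0.2, -3.7, 45.3], 0.65)]
wrist taper_pin []
scene keeper_grip [([-2.2, -77.0, 48.7], 0.54)]
scene keeper_hinge [([1.2, 1.3, -3.1], 0.74), ([-1.6, -44.3, 20.7], 0.58)]
scene pin_knob [([-1.8, -2.8, 41.7], 0.48)]
scene taper_pin [([0.8, -3.3, 10.9], 0.73)]
side keeper_grip [([-1.7, -84.6, 47.3], 0.66)]
side keeper_hinge [([2.1, -44.6, 25.0], 0.51)]
side pin_knob [([3.1, -3.4, 47.1], 0.65), ([2.4, -3.7, -0.7], 0.25)]
side taper_pin [([-3.6, -1.6, 11.1], 0.58)]
```

```bash
python3 -c "
from station import arm
print(arm.job_done())"
```

```text
the job is handed in; nothing more can be done
None
```

The job is handed in at about 33 s: the taper pin is driven home (25 N of push gave no further travel) and the keeper is swung to its stop over the collar. The straight pin, look-alikes and tools were not touched. The keeper's final position was checked only from the stop force and the networks' readings, because the picture allowance was used up. I was given no verdict.

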